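Size two walnuts on a sorting ramp

ROBOT

A 6-joint arm with a two-finger parallel gripper is mounted at the origin on a cart in front of the work surface, level with it; the furniture and walls round the work are solid. World frame = base frame: x ahead of the robot, y to its left, z up, the work surface at z = 0. Lengths are in m, angles in rad, forces in N, time in s.
With the tool pointing down it reaches from about 0.3 to 0.775 m from the base axis. Payload 14.6 kg.
Tool frame: the origin (TCP) lies at the very end of the fingers, on their centre line; the grasp point (between the pads) lies 19 mm behind it; z points along the fingers, y is the line along which they close (so a half turn about z gives the same grasp; the last joint's range is limited). The gripper opens to 94 mm and grips with 3 to 60 N. Pads are 16 mm wide; open, the fingers measure 119 mm over their backs; the gripper's body (75 mm by 177 mm) begins 78 mm behind the grasp point.
Start: joints at [-1.231, 0.3, 1.521, -0, 1.321, -0.067], TCP at [0.218, -0.505, 0.205] pointing down, gripper open.
Joint ranges: [-3.03, 3.03], [-0.79, 2.21], [0.23, 2.52], [-1.04, 4.18], [0, 3.07], [-2.55, 2.55]. Speed limits (rad/s): [2.22, 2.22, 2.57, 3.14, 3.14, 3.14].

INTERFACE

Orientations are given as [roll, pitch, yaw] about the fixed x, y, z axes, in that order (R = Rz(yaw) Ry(pitch) Rx(roll)).
In Python, from station import telemetry, cams, hand_in, nets gives the robot as it stands.
- The arm moves only by the tool move_arm, never from a script. Its argument "increments" is a list of rows, each a list of 4 numbers: the shift along the tool's x, y, z in m, then the turn about the tool's z in rad. In form: [[tx, ty, tz, roll], ...]. A call has 1 to 20 rows; each row shifts and turns the commanded pose from where the row before left it, along the tool's axes as they then stand; what a row does not reach is not made up. A row lasts 1/8 s, in which the tool goes at most 62.5 mm and 10.7 degrees, less where a joint would pass 70% of its speed; a pose out of reach is approached as far as the arm can. A call is refused whole if a number of a shift passes 0.0625 or a number of a turn 0.188, either way. A call with a gripper value outside its range is refused whole. "grip" is the opening, from 0 (shut) to 1 (fully open), set as the call begins (left out, the last holds). The fingers move at their own pace and stop on an object; "force" is the grip in N (left out, the last holds). Time passes only in rows, so rows that do not move let the fingers close. It gives the time, the measured TCP pose, the force, the opening and the grip force at its end, in the units of the state.
- telemetry.get_obs(): the state, without advancing time (a new reading comes with each control period).
- cams.camera(name): name is "side" or "top" or "wrist"; returns the picture (384x512x3 uint8, blue, green, red); there is no depth.
- cams.camera_model(name): a dict with "intrinsics" (3x3 intrinsics, pixels), "xyz" and "attitude" of the camera in the world; the wrist camera has in their place "T_tool_cam" (4x4, takes a point from camera to tool coordinates, whose origin is the TCP and whose axes are the flange's). Camera axes: x right, y up, looking along -z (the intrinsics and any distortion apply to the point x, -y, -z); pixel columns grow to the right and rows downward; lengths in m; the calibration is good to about 2 mm. A picture is of the moment at which its call begins: read the wrist's pose just before it. camera_model takes no time and is no camera call.
- hand_in(): hands the job in; it is judged then, once.
Trained networks look in the newest picture that a camera, given by its name, has taken for a name from the list of things; names that differ only in an ending like _2 or _b are one class to them, and where a whole thing is asked for, a point or a joint stands for the part that bears it (a point fixed in the world has none). Each returns a list of dicts, best first, with "conf" (0 to 1); they miss things now and then, are a little off and sometimes report something else, mostly with a low value. They report only what shows in the picture. A call takes as long as a camera call. They do not tell look-alikes from the thing itself.
- nets.search_frame(camera, query): "extent" ([left, top, right, bottom] in pixels, round what is visible of it).
- nets.mark_of(camera, query): "centre" ([column, row] in pixels: a listed point, or the origin of a listed thing).
The state is a dict: "time_s": time; "qpos": joint angles; "joint_vel": joint speeds; "tau": joint torques, N m; "ee_pos": TCP position; "eef_rot": TCP orientation; "force": force on the tool from outside, world axes, zero at the start; "moment": the same for the moment, N m; "grip_width": finger opening in m; "grip_force": force on a finger pad.
Only numpy, scipy, OpenCV 4.12 (cv2) and the standard library are available. Lean on these libraries where they do the work, as an engineer would, in place of code of your own. Each camera call takes 0.05 s, during which the arm holds its last target. There are 200 camera calls.

TASK

Lift the brown wooden tray that holds the two walnuts by its arched handle and tip it over the high, funnel-shaped end of the wooden size-sorting ramp, so that the walnuts roll down it and the small one ends in the first pocket and the large one in the far pocket at the low end. Then stand the empty tray upright on the worktop and let go of it.

Things in the scene. Friction and masses are not known exactly. Their poses are not given: they have to be found in the camera images.
- tray: Brown wooden tray, 58 wide (x), 110 long (y; all mm), 0.2 kg, walnuts in single file. Origin under its centre, z up, open mouth at -y. Floor slopes 10 deg down to its back, so they roll out only when the mouth is tipped down 25 to 30 deg (turn about +x). Handle bar over the origin: 66 along x, 14 thick in y, z = 70 to 100; grip across y at z = 87, fingertips above z = 63. Not the like blue tray.
- tray_mouth (a point): Middle of the floor's edge at the brown tray's open mouth, 54 mm in front of the tray's origin (at -y) and 24 mm above its underside; the walnuts roll out over it. The mouth is 50 mm wide inside. Behind and below it a foot, 30 mm in front of the origin, reaches down to the tray's underside. Axes as the tray's.
- walnut_small: Small walnut, a brown ball 26 mm in diameter, 12 g; at the start at the back of the brown tray. Origin at its centre; its axes turn as it rolls.
- walnut_large: Large walnut, a brown ball 42 mm in diameter, 25 g; at the start in the brown tray, in front of the small one. Origin at its centre; its axes turn as it rolls.
- sorter: Fixed wooden sorting ramp, 240 mm long (y), 66 wide, 130 high (all mm). Origin under its centre, z up, downhill is -y, 14 deg. From the high end: funnel deck (y = 116 to 49); 33 wide slot between steel ledges, where the small walnut drops into the first pocket (y = 52 to -32) and the large rolls on; 50 wide opening over the far pocket (y = -36 to -114). Pocket floors z = 5, wall between them 48 high.
- deck (a point): Point on the surface of the ramp's loading deck, on its centre line, 100 mm from the ramp's origin toward the high end (+y) and 98 mm high. Pour here: tray mouth 15 to 20 mm above this point, tray y along ramp y. The deck has no back wall and ends 16 mm further uphill; its side wings stand 28 mm high, 78 mm apart here, narrowing to 50 mm downhill. Axes as the ramp's.
Not all that is in view belongs to the job. What is shaped like the tray but red is not meant.

How it is judged:
By the outcome, as a careful person would: the job done as asked, in the order asked, and still so for the second after the job is handed in, with the robot touching nothing.
It also fails if it takes over 58 s, if anything falls off the work surface, if the arm or the gripper's body presses on something with over 40 N, if the wrist force passes 120 N, or if a joint passes its speed limit or range.

## Working session

There is one attempt and no reset: what is moved stays moved. The work goes in short steps, Python scripts to look and compute and a tool call to move; the robot and the scene stay as the last step left them, time stands still between calls to the robot, and variables do not carry over. Pictures are saved under pics/ and viewed, at most 14 in all, crops included, and the job is handed in when it is done.

Besides the shell and the picture viewer there is one more tool, called after ">>>" as name(argument=value, ...) on one line, values as JSON. move_arm: Moves the arm, as the interface text tells. Its arguments: {"type":"object","properties":{"increments":{"type":"array"},"grip":{"type":"number"},"force":{"type":"number"}},"required":["increments"]}

```bash
ls; mkdir -p pics; python3 - <<'E'
from station import telemetry,cams,nets
import cv2,numpy as np
a=[]
for c in ['top','side']:
    im=cams.camera(c); a.append(im); cv2.imwrite(f'pics/{c}0.png',im)
    m=cams.camera_model(c); print(c,m)
    for q in ['tray','sorter','deck','tray_mouth','walnut_large','walnut_small']:
        print(q,[(np.round(d['centre']).tolist(),round(d['conf'],2)) for d in nets.mark_of(c,q)][:4])
print(cams.camera_model('wrist'))
o=telemetry.get_obs();print(o['time_s'],o['ee_pos'],o['eef_rot'])
E
```

```text
pics
top {'intrinsics': array([[393.40126377,   0.        , 260.55155286],
       [  0.        , 393.40126377, 190.28155261],
       [  0.        ,   0.        ,   1.        ]]), 'xyz': array([0.33843414, 0.10345311, 0.95133614]), 'attitude': array([ 2.01379697e-01,  7.31180651e-04, -1.51961928e+00])}
tray [([216.0, 172.0], 0.95), ([154.0, 164.0], 0.66), ([236.0, 174.0], 0.38)]
sorter [([376.0, 200.0], 0.9)]
deck [([345.0, 191.0], 0.67)]
tray_mouth [([238.0, 172.0], 0.91), ([169.0, 166.0], 0.63)]
walnut_large [([211.0, 163.0], 0.45)]
walnut_small [([204.0, 166.0], 0.56)]
side {'intrinsics': array([[348.5519559 ,   0.        , 254.39496822],
       [  0.        , 348.5519559 , 187.16790212],
       [  0.        ,   0.        ,   1.        ]]), 'xyz': array([ 0.35017223, -0.46756973,  0.71788575]), 'attitude': array([ 0.76998092,  0.00770628, -0.31577535])}
tray [([256.0, 180.0], 0.61), ([244.0, 146.0], 0.59)]
sorter []
deck [([280.0, 247.0], 0.92)]
tray_mouth [([259.0, 188.0], 0.82), ([247.0, 152.0], 0.57)]
walnut_large [([254.0, 171.0], 0.57)]
walnut_small []
{'intrinsics': array([[338.22860334,   0.        , 255.39638249],
       [  0.        , 338.22860334, 190.65987515],
       [  0.        ,   0.        ,   1.        ]]), 'T_tool_cam': array([[ 9.45272063e-04,  9.59394668e-01,  2.82065555e-01,
         8.22344700e-02],
       [ 9.99998840e-01, -5.69963437e-04, -1.41261872e-03,
        -1.10667545e-03],
       [-1.19449182e-03,  2.82066563e-01, -9.59394094e-01,
        -1.79326872e-01],
       [ 0.00000000e+00,  0.00000000e+00,  0.00000000e+00,
         1.00000000e+00]])}
0.7 [ 0.21760321 -0.50509466  0.20542049] [-3.14153086e+00 -2.56350707e-05  4.06764356e-01]
```

```bash
python3 - <<'E'
import cv2,numpy as np
a=cv2.imread('pics/top0.png');b=cv2.imread('pics/side0.png')
A=cv2.resize(a[110:260,110:430],(800,375),interpolation=2)
B=cv2.resize(b[90:330,150:406],None,fx=2,fy=2,interpolation=2)
cv2.imwrite('pics/A.png',A);cv2.imwrite('pics/B.png',B)
E
```

```text
(no output)
```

View pics/top0.png

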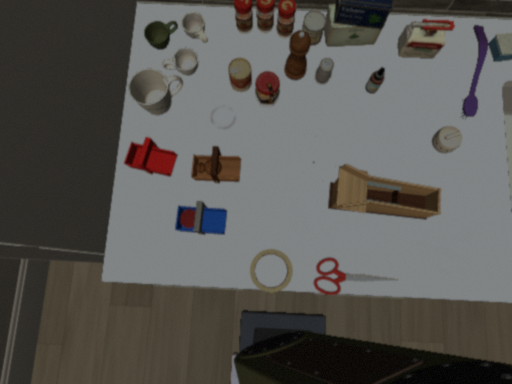

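View pics/A.png

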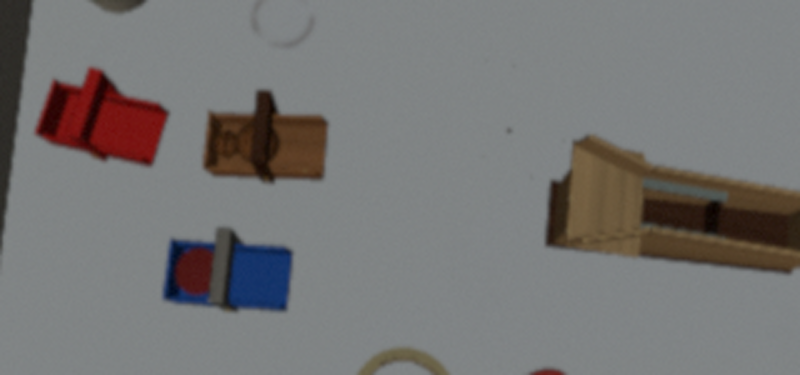

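View pics/B.png

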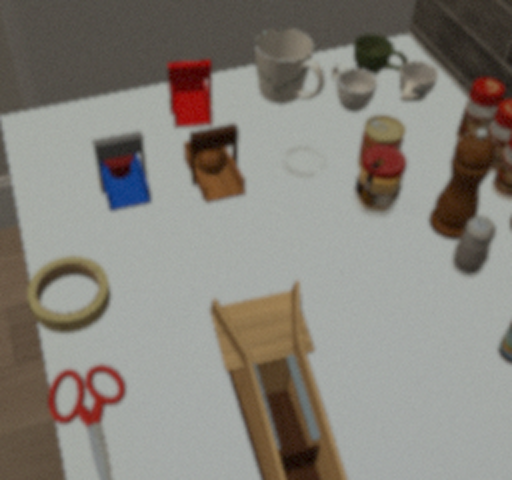

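The brown tray is at about (216,168) in the top view, with its mouth to the right and the walnuts left of the bar. Its look-alikes are the red tray at (151,158) and the blue tray with a red disc at (201,219). In the side view the brown tray is at about (256,172). The ramp runs from (345,190) to (438,203) in the top view, high end to the left.

The moves can't tilt the tool, so I'll grip the bar by its ends (across x). The tray can then swing about x when its foot is pushed against the ramp's rear edge.

```bash
cat > h.py <<'E'
import numpy as np,cv2
from scipy.spatial.transform import Rotation as R
from scipy.optimize import least_squares
from station import telemetry,cams,nets
def pose(c,o=None):
    m=cams.camera_model(c)
    if c=='wrist':
        o=o or telemetry.get_obs();T=np.eye(4);T[:3,:3]=R.from_euler('xyz',o['eef_rot']).as_matrix();T[:3,3]=o['ee_pos']
        T=T@m['T_tool_cam'];return m['intrinsics'],T[:3,:3],T[:3,3]
    return m['intrinsics'],R.from_euler('xyz',m['attitude']).as_matrix(),m['xyz']
def ray(P,uv):
    K,Rm,t=P;d=np.linalg.inv(K)@[uv[0],uv[1],1];return t,Rm@(d*[1,-1,-1])
def atz(P,uv,z):
    t,d=ray(P,uv);return t+d*(z-t[2])/d[2]
def tri(obs):
    A=0;b=0
    for P,uv in obs:
        t,d=ray(P,uv);d/=np.linalg.norm(d);M=np.eye(3)-np.outer(d,d);A=A+M;b=b+M@t
    return np.linalg.solve(A,b)
def proj(P,X):
    K,Rm,t=P;p=Rm.T@(np.asarray(X)-t)*[1,-1,-1];p=K@p;return p[:2]/p[2]
E
python3 - <<'E'
from h import *
T,S=pose('top'),pose('side')
f=lambda a:(110+a[0]/2.5,110+a[1]/2.5); g=lambda a:(150+a[0]/2,90+a[1]/2)
for n,a,b in [('barNear',(263,177),(192,141+22-22)),('barL',(263,92),(238,127)),('frontR(+x)',(327,118),(244,192)),('frontL(-x)',(323,178),(206,198)),
 ('wing+x top',(586,137),(297,284)),('wing-x',(572,244),(214,302))]:
    X=tri([(T,f(a)),(S,g(b))]);print(n,X.round(3),(proj(T,X)-f(a)).round(1))
for n,a,b in [('mouth',(238,172),(259,188)),('deck',(345,191),(280,247)),('origin',(216,172),(256,180))]:
    X=tri([(T,a),(S,b)]);print(n,X.round(3),(proj(T,X)-a).round(1),atz(T,a,{'mouth':.024,'deck':.098,'origin':0}[n]).round(3))
# bar yaw, side edges of tray and ramp
for n,a,b,z in [('tray+x rim edge',(218,113),(325,118),.05),('deck/wing',(640,160),(800,185),.11),('ramp -x',(640,252),(795,268),.1)]:
    p,q=atz(T,f(a),z),atz(T,f(b),z);d=q-p;print(n,p.round(3),q.round(3),'yaw of -y',np.degrees(np.arctan2(d[0],-d[1])).round(1))
print(nets.search_frame('top','sorter')[:1],nets.search_frame('top','tray')[:3])
E
```

```text
barNear [0.538 0.216 0.089] [ 0.4 -3. ]
barL [0.611 0.222 0.091] [ 0.1 -0.6]
frontR(+x) [0.606 0.167 0.02 ] [-0.1  1. ]
frontL(-x) [0.547 0.166 0.026] [ 0.  -0.2]
wing+x top [ 0.575 -0.068  0.116] [-0.  0.]
wing-x [ 0.483 -0.058  0.11 ] [ 0.1 -1. ]
mouth [0.569 0.171 0.019] [-0.1  0.9] [0.57  0.171 0.024]
deck [ 0.526 -0.076  0.091] [ 0.3 -2. ] [ 0.52  -0.074  0.098]
origin [ 0.576  0.228 -0.006] [ 0.  -0.4] [0.573 0.227 0.   ]
tray+x rim edge [0.6   0.269 0.05 ] [0.6   0.166 0.05 ] yaw of -y 0.1
deck/wing [ 0.558 -0.117  0.11 ] [ 0.543 -0.257  0.11 ] yaw of -y -6.3
ramp -x [ 0.478 -0.119  0.1  ] [ 0.471 -0.254  0.1  ] yaw of -y -3.1
[{'extent': [327.5, 162.8, 440.3, 221.7], 'conf': 0.69}] [{'extent': [187.7, 146.5, 238.5, 185.5], 'conf': 0.87}]
```

>>> move_arm(increments=[[0,0,-0.01,-0.166],[0,0,-0.01,-0.166],[0,0,-0.01,-0.166],[0,0,-0.01,-0.166],[0,0,-0.01,-0.166],[0,0,-0.01,-0.166],[0,0,-0.01,-0.166]], grip=1, force=20)

```text
time_s: 1.68
ee_pos: [0.2176, -0.5051, 0.2758]
eef_rot: [3.142, 0.0, 1.574]
force: [0.2, -0.8, 0.4]
grip_width: 0.0941
grip_force: 0.0
```

>>> move_arm(increments=[[0.052,0.0254,0,0],[0.052,0.0254,0,0],[0.052,0.0254,0,0],[0.052,0.0254,0,0],[0.052,0.0254,0,0],[0.052,0.0254,0,0],[0.052,0.0254,0,0],[0.052,0.0254,0,0],[0.052,0.0254,0,0],[0.052,0.0254,0,0],[0.052,0.0254,0,0],[0.052,0.0254,0,0],[0.052,0.0254,0,0],[0.052,0.0254,0,0],[0,0,0,0]])

```text
time_s: 3.55
ee_pos: [0.5749, 0.225, 0.2737]
eef_rot: [-3.139, 0.0, 1.572]
force: [-0.1, 0.3, -0.4]
grip_width: 0.0938
grip_force: 0.0
```

```bash
python3 - <<'E'
from h import *
o=telemetry.get_obs();P=pose('wrist',o)
im=cams.camera('wrist');cv2.imwrite('pics/w1.png',cv2.resize(im,(768,576),interpolation=2))
print(o['time_s'],o['ee_pos'].round(4),o['eef_rot'].round(3),o['qpos'].round(2))
for q,z in [('tray',0),('tray_mouth',.024)]:
    print(q,[(np.round(d['centre']).tolist(),round(d['conf'],2),atz(P,d['centre'],z).round(3)) for d in nets.mark_of('wrist',q)][:3])
np.savez('w1.npz',ee=o['ee_pos'],rot=o['eef_rot'])
E
```

```text
3.55 [0.5749 0.225  0.2737] [-3.139  0.     1.572] [0.31 0.42 1.21 0.   1.52 0.31]
tray [([269.0, 28.0], 0.97, array([0.59 , 0.381, 0.   ])), ([260.0, 153.0], 0.62, array([0.58 , 0.228, 0.   ]))]
tray_mouth [([264.0, 75.0], 0.66, array([0.584, 0.327, 0.024])), ([256.0, 203.0], 0.59, array([0.575, 0.165, 0.024]))]
```

View pics/w1.png

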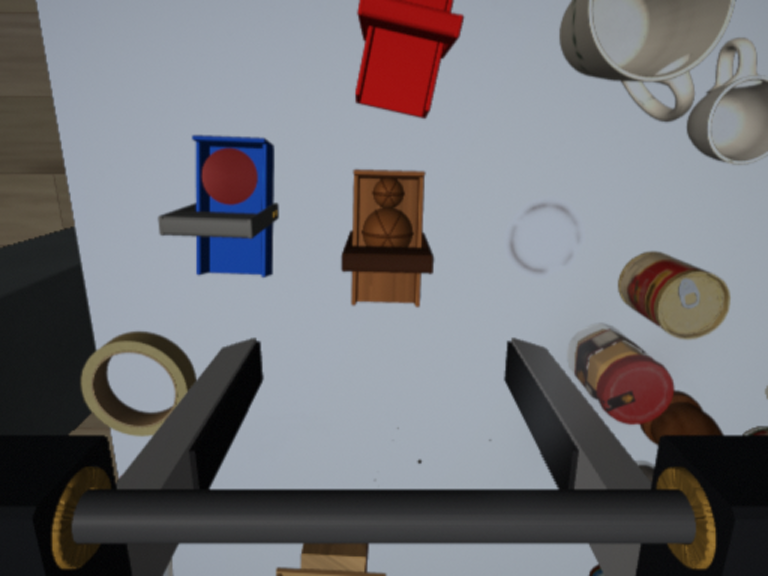

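```bash
python3 - <<'E'
from h import *
P=pose('wrist')
f=lambda a,z:atz(P,(a[0]/1.5,a[1]/1.5),z).round(4)
print('top face',f((343,261),.1),f((433,261),.1),f((388,251),.1),f((388,271),.1))
print('edges front',f((343,272),.1),f((432,271),.1))
print('mouth corners',f((352,304),.03),f((420,305),.03),'back',f((354,172),.055),f((424,172),.055))
X=tri([(pose('top'),(215.6,163.8)),(P,(258.7,174))]);print('bar c',X.round(4), (proj(pose('top'),X)-[215.6,163.8]).round(1))
E
```

```text
top face [0.5453 0.2189 0.1   ] [0.61   0.2188 0.1   ] [0.5777 0.2262 0.1   ] [0.5777 0.2114 0.1   ]
edges front [0.5451 0.2107 0.1   ] [0.6095 0.2114 0.1   ]
mouth corners [0.5468 0.1628 0.03  ] [0.6068 0.1618 0.03  ] back [0.5519 0.2784 0.055 ] [0.6058 0.2783 0.055 ]
bar c [0.5749 0.2169 0.0831] [ 1.  -1.3]
```

>>> move_arm(increments=[[-0.0062,0.0028,0.04,0],[0,0,0.05,0],[0,0,0.05,0],[0,0,0.035,0],[0,0,0.02,0],[0,0,0.0107,0],[0,0,0,0]])

```text
time_s: 4.58
ee_pos: [0.5775, 0.2153, 0.0701]
eef_rot: [3.142, -0.0, 1.568]
force: [-0.5, -0.3, -0.2]
grip_width: 0.094
grip_force: 0.0
```

>>> move_arm(increments=[[0,0,0,0],[0,0,0,0],[0,0,0,0],[0,0,0,0],[0,0,0,0]], grip=0.55, force=20)

```text
time_s: 5.2
ee_pos: [0.5776, 0.2161, 0.0701]
eef_rot: [3.141, -0.0, 1.569]
force: [-2.1, 0.2, 5.1]
grip_width: 0.0657
grip_force: 20.0
```

>>> move_arm(increments=[[0,0,-0.01,0],[0,0,-0.02,0],[0,0,-0.03,0],[0,0,-0.03,0],[0,0,-0.03,0],[0,0,-0.03,0],[0,0,-0.02,0],[0,0,0,0],[0,0,0,0]])

```text
time_s: 6.32
ee_pos: [0.5771, 0.2159, 0.2386]
eef_rot: [-3.14, 0.0, 1.569]
force: [-0.2, -0.6, -3.1]
grip_width: 0.0656
grip_force: 20.0
```

```bash
python3 - <<'E'
from h import *
o=telemetry.get_obs();print(o['time_s'],o['ee_pos'].round(4),o['force'],o['moment'])
w=cams.camera('wrist');s=cams.camera('side')
a=cv2.resize(w,(768,576),interpolation=2)[0:576,200:600]
cv2.imwrite('pics/c2.png',np.hstack([a,cv2.resize(s[100:292,190:323],(400,576),interpolation=2)]))
P=pose('side')
print('mouth',[(np.round(d['centre'],1).tolist(),round(d['conf'],2)) for d in nets.mark_of('side','tray_mouth')][:3])
tp=o['ee_pos']+[0,0,.019]
for th in (-20,-10,-5,0,5):
    c,s_=np.cos(np.radians(th)),np.sin(np.radians(th));f,z=54,-63
    print(th,proj(P,tp+np.array([0,-(f*c+z*s_),z*c-f*s_])/1000).round(1))
E
```

```text
6.325 [0.5771 0.2159 0.2386] [-0.20200575 -0.60956432 -3.06996145] [-0.11592744 -0.07501707  0.05214561]
mouth [([264.8, 139.3], 0.78), ([245.3, 152.2], 0.62)]
-20 [267.2 136.1]
-10 [265.9 138.1]
-5 [265.2 138.8]
0 [264.4 139.1]
5 [263.7 139.2]
```

View pics/c2.png

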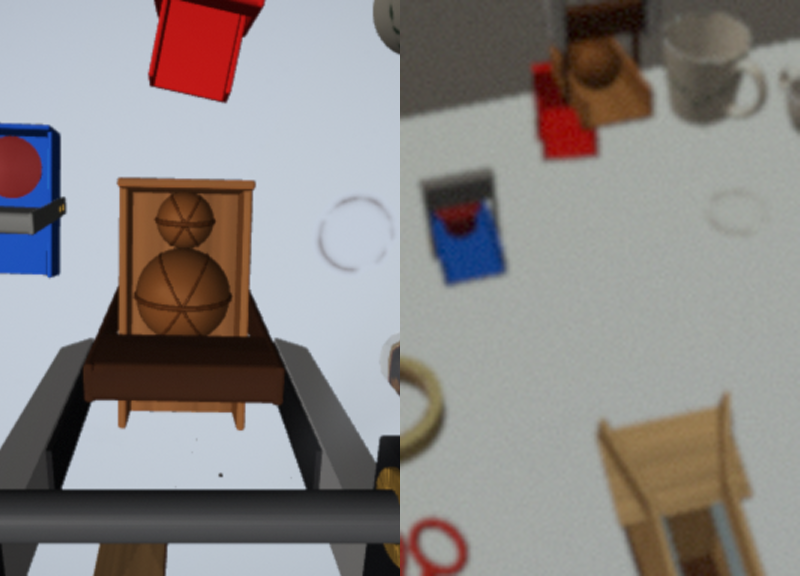

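```bash
python3 - <<'E'
from h import *
a=cv2.imread('pics/top0.png')
cv2.imwrite('pics/r.png',cv2.resize(a[155:230,322:447],(800,480),interpolation=2))
T=pose('top');print(atz(T,(376,200),0).round(4))
for q in ['deck','sorter']:
    cams.camera('top') if q=='deck' else 0
    print(q,[(np.round(d['centre'],1).tolist(),round(d['conf'],2),atz(T,d['centre'],.098 if q=='deck' else 0).round(4)) for d in nets.mark_of('top',q)][:2])
cams.camera('side');S=pose('side')
print([(np.round(d['centre'],1).tolist(),round(d['conf'],2),atz(S,d['centre'],.098).round(4)) for d in nets.mark_of('side','deck')][:2])
E
```

```text
[ 0.5225 -0.1702  0.    ]
deck [([343.2, 187.9], 0.97, array([ 0.5271, -0.0697,  0.098 ]))]
sorter [([377.5, 200.5], 0.96, array([ 0.5214, -0.1739,  0.    ])), ([341.3, 188.9], 0.25, array([ 0.546 , -0.0849,  0.    ]))]
[([281.7, 247.6], 0.97, array([ 0.5318, -0.0827,  0.098 ]))]
```

View pics/r.png

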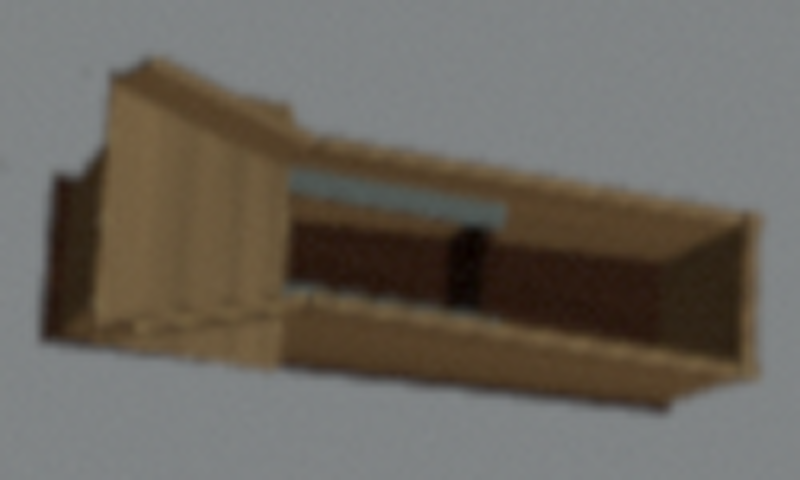

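```bash
python3 - <<'E'
from h import *
T=pose('top');f=lambda a,z:atz(T,(322+a[0]/6.4,155+a[1]/6.4),z)
for n,a,b,z in [('deck back',(110,82),(97,332),.102),('end top',(760,213),(757,375),.07),('base back',(58,180),(45,340),0.),('base end',(668,408),(668,408),0),('slot edge',(288,180),(284,300),.083)]:
    p,q=f(a,z),f(b,z);d=p-q;print(n,p.round(4),q.round(4),((p+q)/2).round(4),np.degrees(np.arctan2(d[1],d[0])).round(1),np.linalg.norm(d).round(4))
p=f((300,158),.1);q=f((755,217),.07);d=p-q;print('wall +x',p,q,np.degrees(np.arctan2(-d[0],d[1])))
p=f((310,298),.1);q=f((745,362),.07);d=p-q;print('wall -x',p,q,np.degrees(np.arctan2(-d[0],d[1])))
E
```

```text
deck back [ 0.5716 -0.0595  0.102 ] [ 0.4832 -0.0561  0.102 ] [ 0.5274 -0.0578  0.102 ] -2.2 0.0885
end top [ 0.5438 -0.2982  0.07  ] [ 0.4851 -0.2948  0.07  ] [ 0.5145 -0.2965  0.07  ] -3.3 0.0588
base back [ 0.5593 -0.0594  0.    ] [ 0.4964 -0.0554  0.    ] [ 0.5279 -0.0574  0.    ] -3.6 0.063
base end [ 0.4824 -0.2922  0.    ] [ 0.4824 -0.2922  0.    ] [ 0.4824 -0.2922  0.    ] 0.0 0.0
slot edge [ 0.5442 -0.1263  0.083 ] [ 0.5011 -0.1248  0.083 ] [ 0.5226 -0.1256  0.083 ] -2.0 0.0432
wall +x [ 0.54821751 -0.12601763  0.1       ] [ 0.54222642 -0.29639278  0.07      ] -2.013922609156189
wall -x [ 0.49903346 -0.12925354  0.1       ] [ 0.489557   -0.29077779  0.07      ] -3.357633781678112
```

>>> move_arm(increments=[[0,0,0,0.054],[-0.01,-0.0035,0,0],[-0.02,-0.0035,0,0],[-0.03,-0.0035,0,0],[-0.039,-0.0035,0,0],[-0.04,-0.0035,0,0],[-0.035,-0.0035,0,0],[-0.027,-0.0035,0,0],[-0.019,-0.0035,0,0],[-0.012,-0.0035,0,0],[-0.0063,-0.003,0,0],[0,0,0,0],[0,0,0.01,0],[0,0,0.015,0],[0,0,0.015,0],[0,0,0.01,0],[0,0,0,0]])

```text
time_s: 8.85
ee_pos: [0.5294, -0.0199, 0.1889]
eef_rot: [-3.14, -0.0, 1.515]
force: [-0.3, -0.1, -0.8]
grip_width: 0.0659
grip_force: 20.0
```

```bash
cat > look.py <<'E'
from h import *
import sys
n=sys.argv[1]
o=telemetry.get_obs();print(o['time_s'],o['ee_pos'].round(4),o['eef_rot'].round(3),o['force'].round(1),o['moment'].round(2))
U=np.array([.054,.9985,0]);X=np.array([.9985,-.054,0]);O=np.array([.5215,-.174,0])
tp=o['ee_pos']+[0,0,.019];q=tp-O;print('pivot s,x,z mm',(1000*np.array([q@U,q@X,q[2]])).round(1))
w=cams.camera('wrist');s=cams.camera('side');S=pose('side')
print('mouth',[(np.round(d['centre'],1).tolist(),round(d['conf'],2)) for d in nets.mark_of('side','tray_mouth')][:3])
for th in (-5,0,5,10,15,20,25,30,35):
    c,k=np.cos(np.radians(th)),np.sin(np.radians(th));f,z=52,-65
    X_=tp-U*(f*c+z*k)/1000+[0,0,(z*c-f*k)/1000];print(th,proj(S,X_).round(1),end=' ')
a=cv2.resize(w,(768,576),interpolation=2)[:,184:584]
cv2.imwrite(f'pics/{n}.png',np.hstack([a,cv2.resize(s[150:306,216:324],(400,576),interpolation=2)]))
E
python3 look.py c3
```

```text
8.85 [ 0.5294 -0.0199  0.1889] [-3.14  -0.     1.515] [-0.3 -0.1 -0.8] [-0.04 -0.05 -0.02]
pivot s,x,z mm [154.3  -0.4 207.9]
mouth [([277.9, 230.7], 0.86), ([247.5, 152.2], 0.68)]
-5 [279.4 232.2] 0 [278.5 231.5] 5 [277.5 230.6] 10 [276.5 229.3] 15 [275.6 227.9] 20 [274.5 226.2] 25 [273.5 224.3] 30 [272.5 222.1] 35 [271.6 219.8]
```

View pics/c3.png

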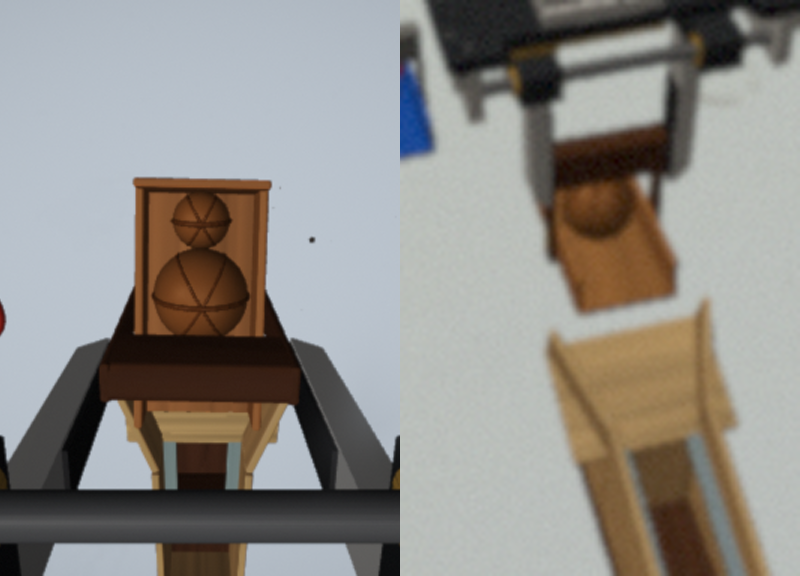

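>>> move_arm(increments=[[0,0.0004,0.01,0],[0,0,0.012,0],[0,0,0.006,0],[-0.004,0,0,0],[-0.004,0,0,0],[-0.005,0,-0.0015,0],[-0.005,0,-0.0017,0],[-0.004,0,-0.0015,0],[0,0,0,0]])

```text
time_s: 10.12
ee_pos: [0.5288, -0.0422, 0.1666]
eef_rot: [3.141, 0.0, 1.514]
force: [-0.4, 1.3, -1.2]
grip_width: 0.0662
grip_force: 20.0
```

```bash
python3 look.py c4
```

```text
10.125 [ 0.5288 -0.0422  0.1666] [3.141 0.    1.514] [-0.4  1.3 -1.2] [ 0.4   0.22 -0.05]
pivot s,x,z mm [132.    0.2 185.6]
mouth [([282.5, 245.8], 0.94), ([245.2, 153.0], 0.85)]
-5 [282.6 247.3] 0 [281.6 246.5] 5 [280.7 245.4] 10 [279.7 244. ] 15 [278.6 242.4] 20 [277.6 240.6] 25 [276.6 238.6] 30 [275.6 236.3] 35 [274.6 233.9]
```

>>> move_arm(increments=[[-0.005,0,-0.0007,0],[-0.005,0,-0.0007,0],[-0.005,0,-0.0007,0],[0,0,0,0]])

```text
time_s: 10.78
ee_pos: [0.528, -0.0574, 0.1685]
eef_rot: [3.142, 0.0, 1.514]
force: [0.8, 1.8, -2.3]
grip_width: 0.0655
grip_force: 20.0
```

```bash
python3 look.py c5
```

```text
10.775 [ 0.528  -0.0574  0.1685] [3.142 0.    1.514] [ 0.8  1.8 -2.3] [ 0.49 -0.13 -0.03]
pivot s,x,z mm [116.7   0.2 187.5]
mouth [([275.1, 247.0], 0.88), ([245.5, 151.5], 0.84)]
-5 [285.  252.9] 0 [284.  252.1] 5 [283.  250.9] 10 [282.  249.4] 15 [280.9 247.8] 20 [279.8 245.9] 25 [278.8 243.8] 30 [277.7 241.5] 35 [276.7 239. ]
```

View pics/c5.png

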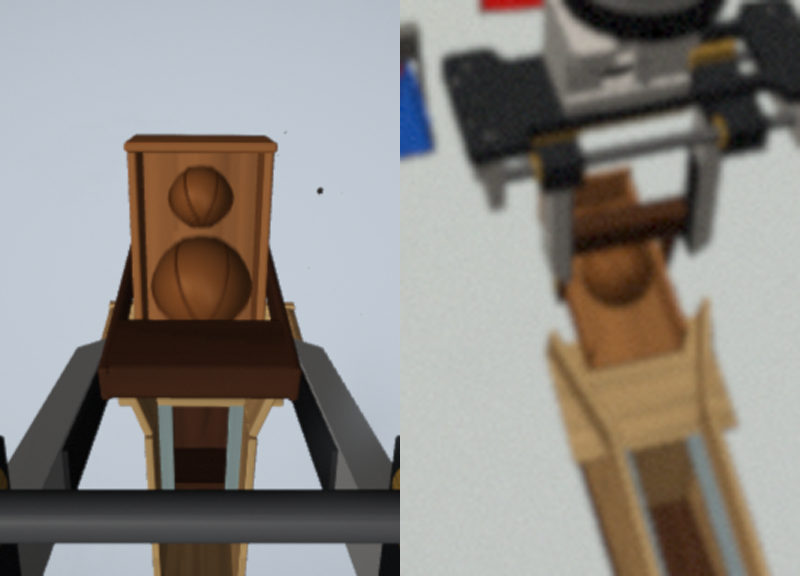

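>>> move_arm(increments=[[-0.005,0,-0.0004,0],[-0.005,0,-0.0003,0],[-0.005,0,0,0],[0,0,0,0],[0,0,0,0],[0,0,0,0],[0,0,0,0],[0,0,0,0]])

```text
time_s: 11.92
ee_pos: [0.5272, -0.072, 0.1693]
eef_rot: [3.141, 0.0, 1.515]
force: [-0.2, 1.3, -0.2]
grip_width: 0.0659
grip_force: 20.0
```

```bash
python3 look.py c6
```

```text
11.925 [ 0.5272 -0.072   0.1693] [3.141 0.    1.515] [-0.2  1.3 -0.2] [0.22 0.02 0.  ]
pivot s,x,z mm [102.2   0.2 188.3]
mouth [([278.5, 248.8], 0.66), ([246.7, 149.9], 0.6), ([306.0, 348.6], 0.17)]
-5 [287.4 258.8] 0 [286.4 257.8] 5 [285.3 256.6] 10 [284.2 255.1] 15 [283.1 253.3] 20 [282.  251.3] 25 [280.9 249.1] 30 [279.9 246.8] 35 [278.8 244.2]
```

View pics/c6.png

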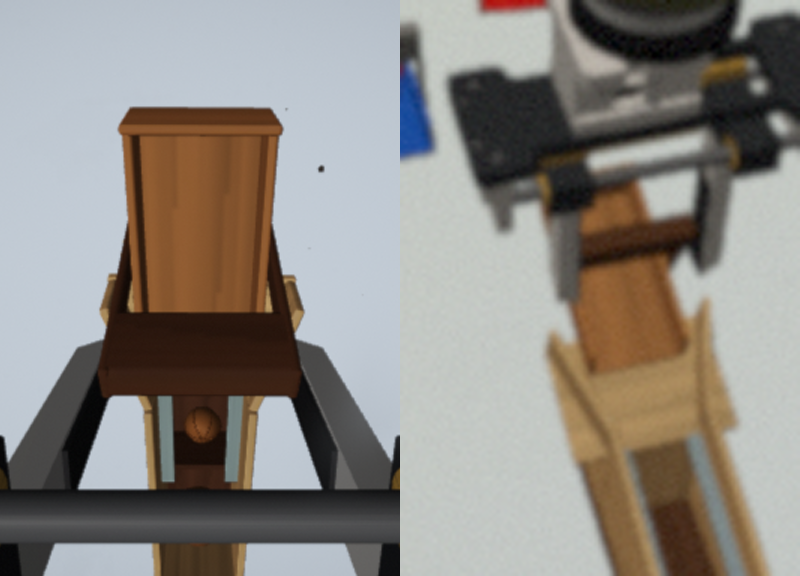

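>>> move_arm(increments=[[0.005,0,-0.01,0],[0.01,0,-0.01,0],[0.02,0,-0.005,0],[0.03,0,0,0],[0.035,0,0,0],[0.03,0,0.01,0],[0.02,0,0.03,0],[0.015,0,0.035,0],[0.01,0,0.02,0],[0,0,0.006,0],[0,0,0,0]])

```text
time_s: 13.45
ee_pos: [0.5372, 0.1028, 0.0939]
eef_rot: [3.141, -0.0, 1.515]
force: [-0.6, 0.9, -1.2]
grip_width: 0.0656
grip_force: 20.0
```

>>> move_arm(increments=[[0,0,0,0],[0,0,0,0],[0,0,0,0],[0,0,0,0]], force=6)

```text
time_s: 13.95
ee_pos: [0.537, 0.1027, 0.0934]
eef_rot: [3.141, -0.0, 1.515]
force: [0.6, -0.2, -2.5]
grip_width: 0.0657
grip_force: 6.0
```

```bash
python3 look.py c7; python3 - <<'E'
import cv2,numpy as np
from station import cams
a=cv2.imread('pics/c7.png')[:,:400];t=cams.camera('side')
cv2.imwrite('pics/c7b.png',np.hstack([a,cv2.resize(t[120:312,210:343],(400,576),interpolation=2)]))
E
```

```text
13.95 [0.537  0.1027 0.0934] [ 3.141 -0.     1.515] [ 0.6 -0.2 -2.5] [-0.09 -0.01 -0.  ]
pivot s,x,z mm [277.1   0.5 112.4]
mouth [([255.9, 209.5], 0.62)]
-5 [262.7 216.6] 0 [262.1 216.2] 5 [261.5 215.5] 10 [260.8 214.6] 15 [260.1 213.5] 20 [259.4 212.2] 25 [258.6 210.7] 30 [257.9 209. ] 35 [257.2 207.2]
```

View pics/c7b.png

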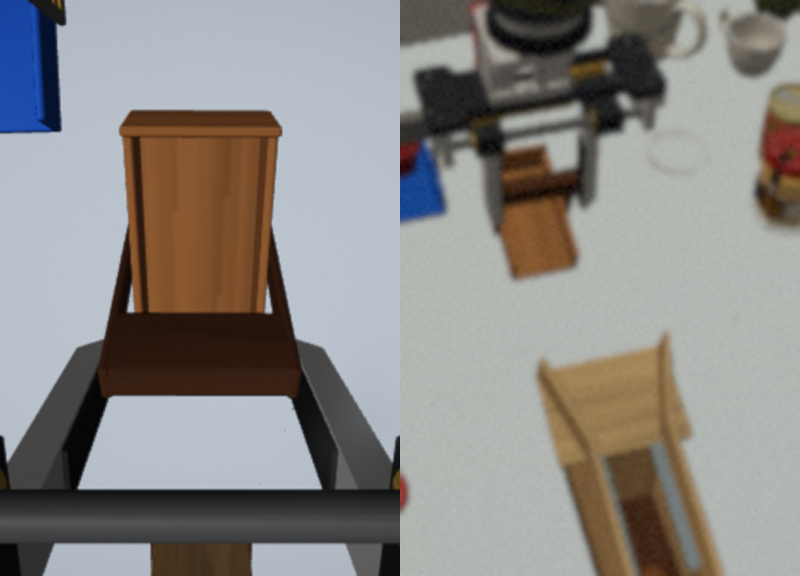

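>>> move_arm(increments=[[0,0,0.01,0],[0,0,0.007,0],[0,0,0.004,0],[0.005,0,0,0],[0.006,0,-0.0005,0],[0.006,0,0,0],[0.006,0,0.0003,0],[0.006,0,0.0007,0],[0.006,0,0.0008,0],[0.006,0,0.001,0],[0.004,0,0.001,0],[0,0,0,0]])

```text
time_s: 15.65
ee_pos: [0.5395, 0.148, 0.0689]
eef_rot: [3.141, -0.0, 1.515]
force: [0.2, 0.2, -1.4]
grip_width: 0.0662
grip_force: 6.0
```

```bash
python3 look.py c8
```

```text
15.65 [0.5395 0.148  0.0689] [ 3.141 -0.     1.515] [ 0.2  0.2 -1.4] [ 0.08 -0.13 -0.01]
pivot s,x,z mm [322.5   0.6  87.9]
mouth [([255.2, 207.5], 0.61)]
-5 [257.9 209.5] 0 [257.3 209.1] 5 [256.7 208.6] 10 [256.1 207.8] 15 [255.5 206.8] 20 [254.8 205.6] 25 [254.2 204.2] 30 [253.5 202.6] 35 [252.8 200.9]
```

View pics/c8.png

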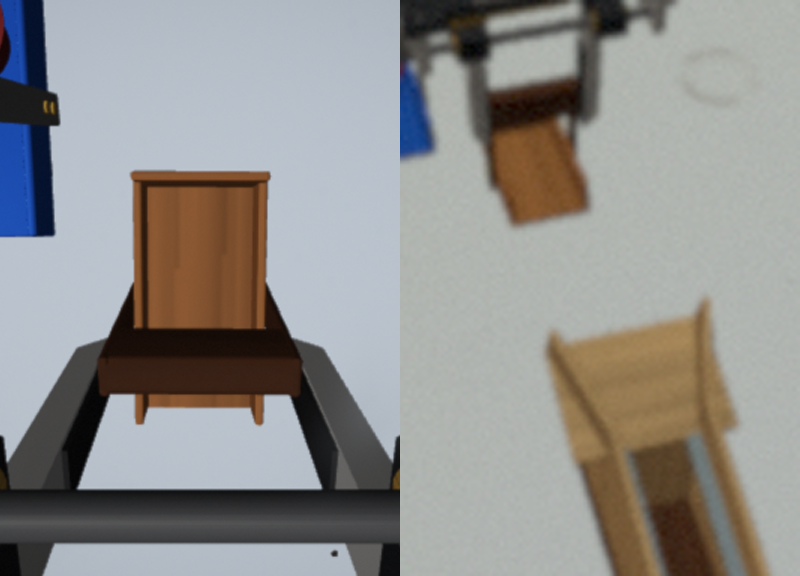

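>>> move_arm(increments=[[0,0,0.0015,0],[0,0,0,0]])

```text
time_s: 16.05
ee_pos: [0.5395, 0.1477, 0.068]
eef_rot: [3.141, -0.0, 1.515]
force: [-2.8, 0.4, 6.0]
grip_width: 0.066
grip_force: 6.0
```

>>> move_arm(increments=[[0,0,0,0],[0,0,0,0],[0,0,0,0],[0,0,0,0],[0,0,-0.01,0],[0,0,-0.03,0],[0,0,-0.05,0],[0,0,-0.05,0],[0,0,-0.05,0],[0.05,0,0,0],[0.05,0,0,0],[0,0,0,0]], grip=1)

```text
time_s: 17.55
ee_pos: [0.5446, 0.25, 0.2577]
eef_rot: [3.142, -0.0, 1.518]
force: [0.5, -0.2, -0.6]
grip_width: 0.0939
grip_force: 0.0
```

```bash
python3 - <<'E'
from h import *
print(telemetry.get_obs()['time_s'])
t=cams.camera('top');s=cams.camera('side')
cv2.imwrite('pics/f.png',np.hstack([cv2.resize(t[130:250,190:450],(400,185),interpolation=2)[:185].repeat(1,0) if 0 else cv2.resize(t[120:250,200:290],(400,578),interpolation=2),cv2.resize(s[160:352,235:368],(400,578),interpolation=2)]))
for q in ['walnut_small','walnut_large']:
  for c in ['top','side']:
    print(q,c,[(np.round(d['centre']).tolist(),round(d['conf'],2),atz(pose(c),d['centre'],.02).round(3)) for d in nets.mark_of(c,q)][:2])
E
```

```text
17.55
walnut_small top [([388.0, 199.0], 0.48, array([ 0.522, -0.193,  0.02 ]))]
walnut_small side [([296.0, 315.0], 0.57, array([ 0.524, -0.198,  0.02 ])), ([286.0, 310.0], 0.54, array([ 0.508, -0.181,  0.02 ]))]
walnut_large top [([418.0, 200.0], 0.68, array([ 0.523, -0.265,  0.02 ])), ([264.0, 190.0], 0.4, array([0.53 , 0.106, 0.02 ]))]
walnut_large side [([305.0, 350.0], 0.56, array([ 0.512, -0.267,  0.02 ]))]
```

View pics/f.png

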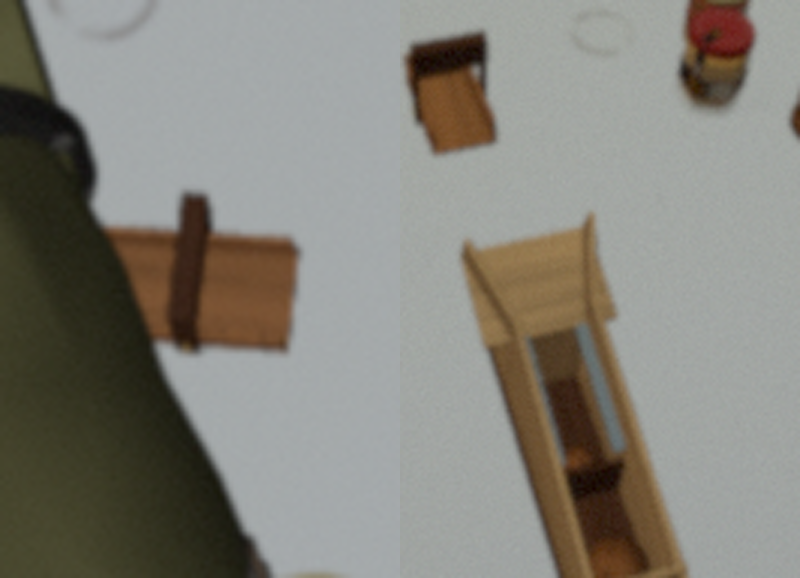

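The picture shows the empty tray standing upright at about (450,95). The small walnut is in the first pocket at (578,458) and the large one in the far pocket at (612,550). The gripper is clear of everything.

```bash
python3 -c "
from station import hand_in
print(hand_in())"
```

```text
the job is handed in; nothing more can be done
None
```

The job is handed in at about 17.6 s: the last pictures show the small walnut in the first pocket, the large one in the far pocket, and the empty brown tray upright on the worktop with the gripper clear of it.

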